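Find where the sample carousel rubs and brake it there

ROBOT

A 6-joint arm with a two-finger parallel gripper is mounted at the origin on a cart in front of the work surface, level with it; the furniture and walls round the work are solid. World frame = base frame: x ahead of the robot, y to its left, z up, the work surface at z = 0. Lengths are in m, angles in rad, forces in N, time in s.
With the tool pointing down it reaches from about 0.35 to 0.975 m from the base axis. Payload 4.9 kg.
Tool frame: the origin (TCP) lies midway between the tips of the shut fingers; the grasp point (between the pads) lies 19 mm behind it; z points along the fingers, y is the direction in which the jaws open and shut (so a half turn about z gives the same grasp; the last joint's range is limited). The gripper opens to 85 mm and grips with 20 to 120 N. Pads are 22 mm wide; open, the fingers measure 114 mm over their backs; the gripper's body (76 mm by 85 mm) begins 54 mm behind the grasp point. The pads swing forward as they close: fully open they stand 13 mm farther back than shut.
Start: joints at [-1.317, 0.053, 1.613, -0, 1.476, -0.119], TCP at [0.228, -0.582, 0.2] pointing down, gripper open.
Joint ranges: [-3.01, 3.01], [-1.01, 2.22], [0.06, 2.58], [-1.02, 4.17], [0.09, 2.62], [-3.14, 3.14]. Speed limits (rad/s): [2.57, 2.57, 3.14, 3.14, 3.14, 3.14].

INTERFACE

Orientations are given as a unit quaternion [w, x, y, z].
In Python, from plant import state, grab_frame, camera_params, job_done, boxes_of gives the robot as it stands.
- The arm moves only by the tool step_arm, never from a script. Its argument "steps" is a list of rows, each a list of 4 numbers: the shift along the tool's x, y, z in mm, then the turn about the tool's z in degrees. A call has 1 to 8 rows; each row shifts and turns the pose as measured when the row begins, along the tool's axes as they then stand; what a row does not reach is not made up. A row lasts 1/10 s, in which the tool goes at most 50 mm and 8.59 degrees, less where a joint would pass 70% of its speed; a pose out of reach is approached as far as the arm can. A call is refused whole if a number of a shift passes 50 or a number of a turn 8.59, either way. A call with a gripper value outside its range is refused whole. "claw" is the opening in per cent of the stroke, from 0 (shut) to 100 (fully open), set as the call begins (left out, the last holds). The fingers move at their own pace and stop on an object; the grip force is fixed at half the most. Time passes only in rows, so rows that do not move let the fingers close. It gives the time, the measured TCP pose, the force and the opening at its end, in the units of the state.
- state(): the state, without advancing time (a new reading comes with each control period).
- grab_frame(name): name is "scene" or "top"; returns (picture, depth): 400x640x3 uint8, red, green, blue; 400x640 float32, m along the optical axis (not along the pixel's ray), 0 where there is no reading.
- camera_params(name): a dict with "mtx" (3x3 intrinsics, pixels), "extrinsics" (4x4, takes a point from camera to world coordinates). Camera axes: x right, y down, z forward; pixel columns grow to the right and rows downward; lengths in m; the calibration is good to about 2 mm. A picture is of the moment at which its call begins. camera_params takes no time and is no camera call.
- job_done(): hands the job in, once; it reports no verdict.
Trained networks look in the newest picture that a camera, given by its name, has taken for a name from the list of things; names that differ only in an ending like _2 or _b are one class to them, and where a whole thing is asked for, a point or a joint stands for the part that bears it (a point fixed in the world has none). Each returns a list of dicts, best first, with "p" (0 to 1); they miss things now and then, are a little off and sometimes report something else, mostly with a low value. They report only what shows in the picture. A call takes as long as a camera call. They do not tell look-alikes from the thing itself.
- boxes_of(camera, label): "box" ([left, top, width, height] in pixels, round what is visible of it).
The state is a dict: "time": time; "joint_pos": joint angles; "joint_vel": joint speeds; "joint_efforts": joint torques, N m; "tool_pos": TCP position; "tool_rot": TCP orientation; "contact_force": force on the tool from outside, world axes, zero at the start; "ft_torque": the same for the moment, N m; "gripper_width": opening from 0.0 (shut) to 1.0 (fully open).
Only numpy, scipy, OpenCV 4.12 (cv2) and the standard library are available. Lean on these libraries where they do the work, as an engineer would, in place of code of your own. Each camera call takes 0.05 s, during which the arm holds its last target. There are 200 camera calls.

TASK

This hand-turned sample carousel scrapes on something hidden in its stand at one place in its turn. Turn it slowly by the crank, feel for the place where it drags hardest and leave it standing in the middle of that rub, let go of the crank, and then push the brake tab toward the carousel until the shoe bears firmly on the rim, without forcing it. Do not disturb the flask, the bottle or the petri dish.

Things in the scene. Their poses are not given: they have to be found in the camera images.
- stand: round grey stand of the carousel, fixed to the worktop: 200 mm across, 41 mm high; origin at its centre on the worktop, z up along the carousel's turning axis. The brake lies on its -y side
- carousel (a joint): angle of the carousel about its upright axis over the stand's origin, counter-clockwise from above; turns without end either way and stays where left. At 0 the crank points along the stand's +x. Running free, the drag is about 2 N at the crank; somewhere in the turn, never at the start, lies the hidden rub
- crank_grip (a point): centre of the crank's upright black handle, a sleeve spinning freely on its own axis, 20 mm in diameter, from 68 to 114 mm above the worktop (this point at 94 mm), 60 mm from the carousel's axis. Held from above it can be led round the whole circle without turning the gripper
- brake (a joint): travel of the brake block in m: 0 = fully out, grows as it is pushed straight toward the carousel's axis (the stand's +y), up to 0.040. Its rubber shoe meets the rim at about 0.020. It slides with 6 N of friction and stays where left; the shoe is sprung: past touching, the push rises by 1.5 N per mm; 3 to 5 mm past is firm, over 11 mm is forced
- brake_tab (a point): centre of the upright black tab on the brake block, 80 mm above the worktop; 36 mm wide along the stand's x, 12 mm thick along its y, free from 57 to 104 mm. The block below is 34 mm wide and 40 mm long, on a track 46 mm wide and 30 mm high that goes on 45 mm outward of the tab
- flask: conical glass flask, 68 mm across, 113 mm high, standing to the left; bystander, origin under its centre
- bottle: small bottle with red cap, 56 mm across, 109 mm high, standing to the right; bystander, origin under its centre
- petri: closed petri dish, 61 mm across, 15 mm high, lying to the right; bystander, origin under its centre
- hub (a point): top centre of the carousel's hub, 70 mm above the worktop, on the turning axis. The aluminium disc is 176 mm across, its top at 58 mm. Over the rub, about 0.6 rad from end to end, the drag at the crank rises smoothly from about 2 N to some 10 N round the centre and falls again beyond, much alike in both directions; the rub cannot be seen
Mind the look-alikes: they are no part of the job. Leave any green look-alike of the stand alone.

How it is judged:
On the way, in this order (a step that is already met when the one before it is completed fails the run):
1. the carousel has been left standing in the middle of its rub and the crank let go (the stand presses on it with more than 13 N, of about 23 N at the centre: within about 0.18 rad of the centre) (contact force between carousel and stand above 13 N and contact force between the fingers and carousel below 0.1 N and velocity of joint carousel between -0.05 and 0.05 rad/s), for 0.2 s.
2. then the brake shoe bears on the rim with more than 2 N (contact force between brake and carousel above 2 N), for 0.2 s.
At the end, for the whole second after the job is handed in: the carousel stands still in the middle of its rub (pressed by the stand with more than 13 N, which holds within about 0.18 rad of the rub's centre), and the brake shoe bears on the rim with more than 2 N (1.5 mm or more past touching) (contact force between carousel and stand above 13 N and contact force between brake and carousel above 2 N and velocity of joint carousel between -0.05 and 0.05 rad/s).
It fails at once if the carousel is spun fast (over 2.5 rad/s) (velocity of joint carousel above 2.5 rad/s or velocity of joint carousel below -2.5 rad/s).
It fails at once if the brake is forced: its shoe presses on the rim with more than 18 N (contact force between brake and carousel above 18 N).
It fails at once if the flask, the bottle or the petri dish is moved by more than 20 mm (distance of any of flask, bottle, petri from where it was at the start of the episode above 0.02 m).
It also fails if it takes over 70 s, if anything falls off the work surface, if the arm or the gripper's body presses on something with over 40 N, if the wrist force passes 120 N, or if a joint passes its speed limit or range.

## Working session

There is one attempt and no reset: what is moved stays moved. The work goes in short steps, Python scripts to look and compute and a tool call to move; the robot and the scene stay as the last step left them, time stands still between calls to the robot, and variables do not carry over. Pictures are saved under pics/ and viewed, about 8 in all and at most 12, crops included, and the job is handed in when it is done.

Besides the shell and the picture viewer there is one more tool, called after "Request:" by a JSON object that holds its "fn" and its "kwargs". step_arm: Moves the arm, as the interface text tells. Its arguments: {"type":"object","properties":{"steps":{"type":"array"},"claw":{"type":"number"}},"required":["steps"]}

```bash
mkdir -p pics
cat > h.py <<'E'
import numpy as np,cv2
from plant import *
def save(n,im,box=None,s=1):
    if box: im=im[box[1]:box[3],box[0]:box[2]]
    cv2.imwrite('pics/'+n,cv2.resize(im[:,:,::-1],None,fx=s,fy=s,interpolation=cv2.INTER_CUBIC))
def w(cam,d,u,v):
    P=camera_params(cam);K=P['mtx'];z=d[int(v),int(u)]
    return P['extrinsics']@np.array([(u-K[0][2])/K[0][0]*z,(v-K[1][2])/K[1][1]*z,z,1])
def cloud(cam,d):
    P=camera_params(cam);K=np.array(P['mtx']);v,u=np.mgrid[0:400,0:640]
    p=np.stack([(u-K[0,2])/K[0,0]*d,(v-K[1,2])/K[1,1]*d,d,np.ones_like(d)],-1)
    return (p@np.array(P['extrinsics']).T)[...,:3]
E
python3 - <<'E'
from h import *
for c in ['top','scene']:
    im,d=grab_frame(c);save(c+'1.png',im);np.save(c+'_d.npy',d);np.save(c+'_i.npy',im)
    print(c,np.round(camera_params(c)['extrinsics'],3).tolist())
for l in ['stand','crank_grip','brake_tab','hub','flask','bottle','petri']:
    for c in ['top']:
        print(l,[(np.round(b['box']).tolist(),round(b['p'],2)) for b in boxes_of(c,l)][:4])
print(state())
E
```

```text
top [[-0.016, -0.994, 0.11, 0.353], [-1.0, 0.017, 0.009, -0.023], [-0.011, -0.11, -0.994, 1.478], [0.0, 0.0, 0.0, 1.0]]
scene [[-0.781, -0.421, 0.462, -0.232], [-0.625, 0.525, -0.578, 0.947], [0.001, -0.739, -0.673, 1.161], [0.0, 0.0, 0.0, 1.0]]
stand [([343.0, 227.0, 66.0, 63.0], 0.86), ([273.0, 188.0, 56.0, 20.0], 0.75)]
crank_grip [([195.0, 165.0, 32.0, 24.0], 0.19)]
brake_tab [([337.0, 184.0, 23.0, 9.0], 0.64)]
hub [([275.0, 148.0, 58.0, 55.0], 0.97), ([309.0, 152.0, 11.0, 10.0], 0.38)]
flask [([194.0, 165.0, 32.0, 23.0], 0.74)]
bottle [([414.0, 135.0, 22.0, 20.0], 0.65)]
petri [([415.0, 213.0, 16.0, 19.0], 0.5)]
{'time': 0.45, 'joint_pos': array([-1.31697761e+00,  5.27450307e-02,  1.61298940e+00,  6.50234554e-06,
        1.47601431e+00, -1.19020296e-01]), 'joint_vel': array([ 0.00023577, -0.00145648, -0.00245784, -0.0005341 , -0.00112574,
        0.00121075]), 'joint_efforts': array([ 2.55153045e-04, -3.93120933e+01, -3.69912243e+01, -3.55231271e-05,
        1.85621218e-03, -4.99997739e-06]), 'tool_pos': array([ 0.2276368 , -0.58199999,  0.20032217]), 'tool_rot': array([-7.80846472e-05,  9.82674201e-01,  1.85341328e-01, -2.02690589e-06]), 'contact_force': array([ 0.67022019, -0.2673893 ,  0.00347075]), 'ft_torque': array([-0.05537588, -0.01671405,  0.01054875]), 'gripper_width': 0.9999122181781623}
```

Run:
```python
from h import *
im=np.load('top_i.npy')
save('topc.png',im,(180,100,460,310),2.8)
d=np.load('top_d.npy');P=cloud('top',d)
# crank handle/tab candidates
m=(abs(P[...,2]-.108)<.02)&(P[...,0]>.3)&(P[...,0]<.9)&(im.max(-1)<90)
n,lab,st,ce=cv2.connectedComponentsWithStats(m.astype('uint8'))
for i in range(1,n):
    if st[i,4]>5: q=P[lab==i]; print(st[i],ce[i].round(1),np.median(q,0).round(3),q.min(0).round(3),q.max(0).round(3))
```

```text
[ 69  72 160  83 685] [174.9 137.5] [0.653 0.38  0.108] [0.647 0.274 0.088] [0.889 0.741 0.128]
[315  73  15  16 187] [321.8  80.2] [ 0.856 -0.01   0.12 ] [ 0.837 -0.031  0.104] [0.882 0.011 0.128]
[261  80   9  12  31] [266.4  86.5] [0.838 0.153 0.125] [0.824 0.147 0.102] [0.867 0.171 0.128]
[ 608   81   19  168 1399] [617.1 165.8] [ 0.584 -0.869  0.108] [ 0.346 -0.882  0.088] [ 0.835 -0.855  0.128]
[253  85   7   6  11] [255.9  88.5] [0.831 0.185 0.126] [0.828 0.177 0.125] [0.844 0.195 0.128]
[527 125  15  15  80] [533.  132.7] [ 0.687 -0.624  0.108] [ 0.673 -0.647  0.088] [ 0.707 -0.619  0.128]
[ 44 142   6  10  18] [ 47.5 147.3] [0.673 0.814 0.097] [0.662 0.812 0.09 ] [0.69  0.824 0.102]
[308 152   7   7  21] [310.8 156. ] [0.629 0.026 0.11 ] [0.625 0.017 0.096] [0.64  0.035 0.119]
[162 158  10   2  12] [167.2 158.8] [0.632 0.455 0.092] [0.631 0.445 0.09 ] [0.634 0.472 0.098]
[348 181   7  13  48] [351.3 186.7] [ 0.536 -0.09   0.103] [ 0.521 -0.1    0.088] [ 0.554 -0.082  0.109]
[617 251  18  14 118] [624.4 257.6] [ 0.318 -0.861  0.107] [ 0.3   -0.885  0.089] [ 0.337 -0.856  0.127]
```

View pics/topc.png

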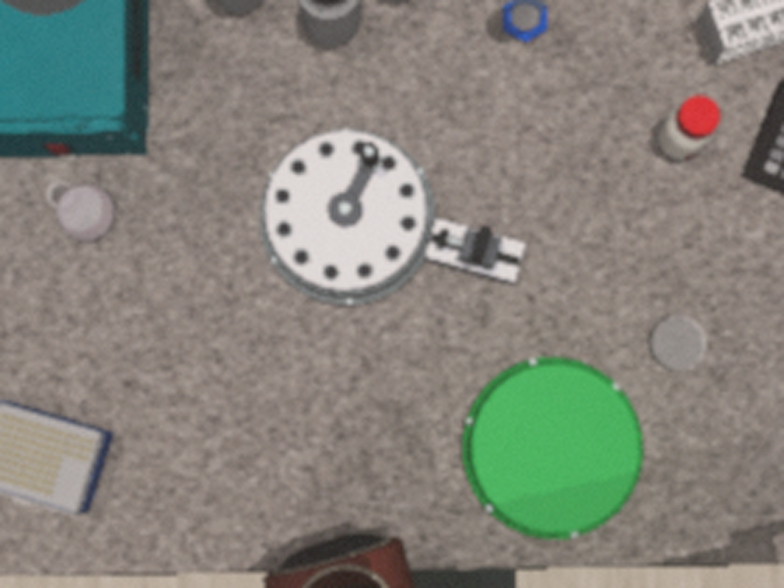

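View pics/scene1.png

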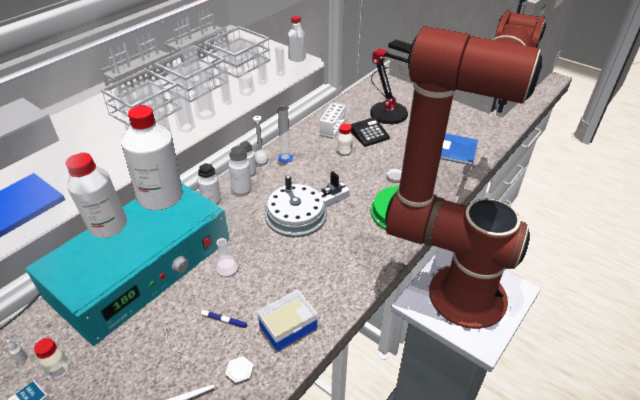

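The carousel in use is the white disc with its grey stand at top px (303,175). Its crank handle is at (312,154) and the black tab at (353,187). Look-alikes are the green disc at (377,260), to be left alone, and the network's wrong "crank_grip" at (211,177), which is the flask. I'll compute positions by intersecting pixel rays with the known heights.

```bash
cat >> h.py <<'E'
def ray(cam,u,v,z):
    P=camera_params(cam);K=np.array(P['mtx']);E=np.array(P['extrinsics'])
    r=E[:3,:3]@np.array([(u-K[0,2])/K[0,0],(v-K[1,2])/K[1,1],1]);o=E[:3,3]
    return o+r*(z-o[2])/r[2]
E
python3 - <<'E'
from h import *
im=np.load('top_i.npy');d=np.load('top_d.npy');P=cloud('top',d)
# disc: bright white pixels near z .058
m=((im.min(-1)>150)&(abs(P[...,2]-.058)<.02)).astype('uint8');m[:, :260]=0;m[:,333:]=0;m[:140]=0;m[215:]=0
c=max(cv2.findContours(m,0,2)[0],key=cv2.contourArea);(cx,cy),ax,_=cv2.fitEllipse(cv2.convexHull(c))
H=ray('top',cx,cy,.058);print('disc',cx,cy,ax,H.round(4))
print('hub',ray('top',303.2,174.6,.07).round(4))
g=ray('top',311.8,154,.114);print('grip',g.round(4),np.hypot(*(g-H)[:2]))
t=ray('top',352.9,186.8,.104);print('tab',t.round(4),np.hypot(*(t-H)[:2]), np.degrees(np.arctan2(*(t-H)[1::-1])))
save('close.png',im,(260,135,375,215),6)
for n,b,z in [('flask',(210,176.5),.06),('bottle',(425,145),.1),('petri',(423,222.5),.015)]: print(n,ray('top',*b,z).round(3))
E
```

```text
disc 302.875732421875 174.89682006835938 (56.19148635864258, 57.82912826538086) [0.5823 0.0531 0.058 ]
hub [0.5813 0.0515 0.07  ]
grip [0.6349 0.0232 0.114 ] 0.060518746033825836
tab [ 0.5369 -0.0958  0.104 ] 0.15567169550297671 -106.9448462701448
flask [0.582 0.336 0.06 ]
bottle [ 0.659 -0.313  0.1  ]
petri [ 0.434 -0.315  0.015]
```

View pics/close.png

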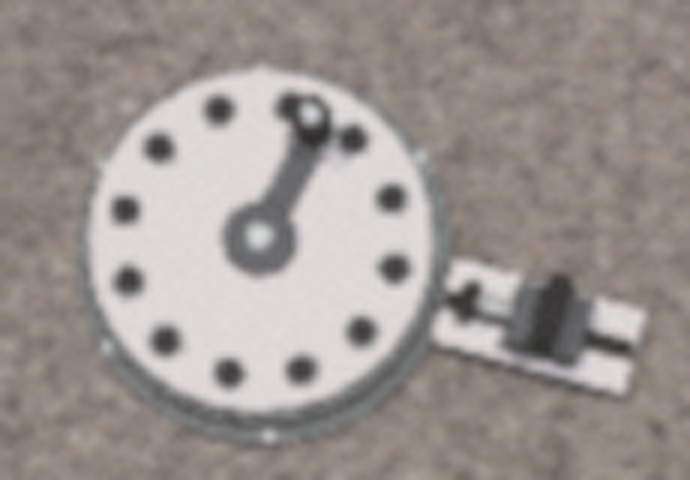

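Request:
{"fn": "step_arm", "kwargs": {"steps": [[0,0,0,7.68],[0,0,0,7.68],[0,0,0,7.68],[0,0,0,7.68],[0,0,0,7.68]], "claw": 100}}

```text
time: 0.95
tool_pos: [0.2276, -0.582, 0.2004]
tool_rot: [-0.0, 0.987, -0.161, -0.0]
contact_force: [-0.7, 0.2, 0.7]
gripper_width: 1.001
```

Request:
{"fn": "step_arm", "kwargs": {"steps": [[13,-43,0,0],[13,-43,0,0],[13,-43,0,0],[13,-43,0,0],[13,-43,0,0],[13,-43,0,0],[13,-43,0,0],[13,-43,0,0]]}}

```text
time: 1.75
tool_pos: [0.441, -0.2846, 0.2009]
tool_rot: [0.002, 0.986, -0.168, 0.001]
contact_force: [-0.3, -1.1, 0.1]
gripper_width: 1.001
```

```bash
cat >> h.py <<'E'
C=np.array([.5818,.0523]); YAW=np.radians(-17)
def rel(p,c=C):  # stand-frame xy (mm)
    R=np.array([[np.cos(YAW),np.sin(YAW)],[-np.sin(YAW),np.cos(YAW)]]);return R@(np.array(p)[:2]-c)*1e3
def totool(s,world):  # tool-axes vector of a world vector
    from scipy.spatial.transform import Rotation as Ro
    return Ro.from_quat(s['tool_rot'],scalar_first=True).inv().apply(world)
def stat():
    s=state();from_=rel(s['tool_pos']);x=totool(s,[1,0,0])
    print('t',round(s['time'],2),'pos',s['tool_pos'].round(4),'rel',from_.round(1),'yaw',np.degrees(np.arctan2(totool(s,[0,1,0])[0],x[0])).round(1),'F',s['contact_force'].round(2),'w',round(s['gripper_width'],3));return s
E
python3 - <<'E'
from h import *
s=stat()
print(rel([.6349,.0232]), (totool(s,np.array([.6349,.0232,.2])-s['tool_pos'])*1e3).round(1))
E
```

```text
t 1.75 pos [ 0.441  -0.2846  0.2009] rel [ -36.1 -363.3] yaw -19.3 F [-0.28 -1.12  0.06] w 1.001
[ 59.28779915 -12.30353088] [ 8.100e+01 -3.546e+02  2.000e-01]
```

Request:
{"fn": "step_arm", "kwargs": {"steps": [[10,-44,0,-0.5],[10,-44,0,-0.5],[10,-44,0,-0.5],[10,-44,0,-0.5],[10,-44,0,-0.5],[10,-44,0,0],[10,-44,0,0],[10,-44,0,0]]}}

```text
time: 2.55
tool_pos: [0.6311, 0.0406, 0.2026]
tool_rot: [0.003, 0.989, -0.145, 0.005]
contact_force: [0.5, -0.9, -0.2]
gripper_width: 1.003
```

Run:
```python
from h import *
s=stat()
print((totool(s,np.array([.6349,.0232,.2])-s['tool_pos'])*1e3).round(1))
```

```text
t 2.55 pos [0.6311 0.0406 0.2026] rel [50.5  3.2] yaw -16.7 F [ 0.5  -0.88 -0.17] w 1.003
[ 8.7 15.6  2.8]
```

Request:
{"fn": "step_arm", "kwargs": {"steps": [[8,14,0,0],[2,2,0,0],[0,0,40,0],[0,0,40,0],[0,0,20,0],[0,0,0,0]]}}

```text
time: 3.15
tool_pos: [0.64, 0.0249, 0.1024]
tool_rot: [0.001, 0.99, -0.143, 0.007]
contact_force: [0.1, 0.1, -0.7]
gripper_width: 1.004
```

Run:
```python
from h import *
s=stat()
print((totool(s,np.array([.6349,.0232,.079])-s['tool_pos'])*1e3).round(1))
im,d=grab_frame('scene');save('s2.png',im,(220,130,400,250),4.4)
```

```text
t 3.15 pos [0.64   0.0249 0.1024] rel [63.7 -9.1] yaw -16.5 F [ 0.14  0.09 -0.69] w 1.004
[-4.8  3.1 23.3]
```

View pics/s2.png

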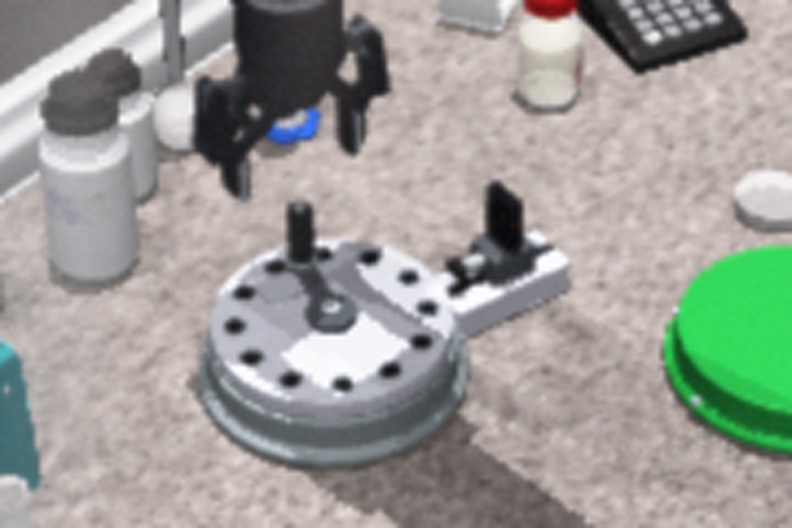

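The fingers straddle the handle (crop px 300,205), with tips at (238,195) and (352,150), slightly too far back. Correcting that and going down.

Request:
{"fn": "step_arm", "kwargs": {"steps": [[-5,3,0,0],[0,0,12,0],[0,0,12,0],[0,0,0,0]]}}

```text
time: 3.6
tool_pos: [0.6383, 0.0215, 0.0845]
tool_rot: [0.001, 0.989, -0.144, 0.013]
contact_force: [-0.0, 1.2, -0.6]
gripper_width: 1.002
```

Request:
{"fn": "step_arm", "kwargs": {"steps": [[0,0,0,0],[0,0,0,0],[0,0,0,0],[0,0,0,0],[0,0,0,0],[0,0,0,0]], "claw": 0}}

```text
time: 4.2
tool_pos: [0.6396, 0.0217, 0.0861]
tool_rot: [0.001, 0.989, -0.144, 0.014]
contact_force: [-0.5, 0.1, -0.1]
gripper_width: 0.001
```

Run:
```python
from h import *
s=stat()
```

```text
t 4.2 pos [0.6396 0.0217 0.0861] rel [ 64.2 -12.3] yaw -16.6 F [-0.48  0.05 -0.11] w 0.001
```

Run:
```python
from h import *
im,d=grab_frame('scene');im2,d2=grab_frame('top')
a=cv2.resize(im[130:250,220:400],None,fx=4,fy=4,interpolation=2)
b=cv2.resize(im2[120:220,255:380],None,fx=4.8,fy=4.8,interpolation=2)[:480,:]
save('s3.png',cv2.resize(np.hstack([a,b]),(796,290)))
save('s3.png',a)
```

```text
(no output)
```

View pics/s3.png

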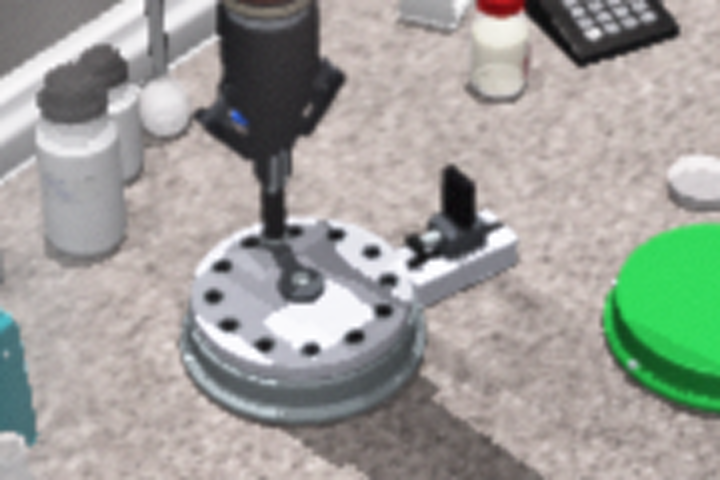

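Run:
```python
from h import *
from plant import grab_frame
d0=np.load('scene_d.npy');im0=np.load('scene_i.npy');P0=cloud('scene',d0)
im,d=grab_frame('scene');P=cloud('scene',d)
def dump(P,im,n):
    m=(im.max(-1)<75)&(P[...,2]>.07)&(P[...,2]<.14)&(abs(P[...,0]-.63)<.08)&(abs(P[...,1]-.03)<.08)
    for z in np.arange(.07,.14,.01):
        q=P[m&(abs(P[...,2]-z)<.005)]
        if len(q): print(n,z.round(2),len(q),np.median(q,0).round(4),q.min(0).round(3),q.max(0).round(3))
dump(P0,im0,'before');dump(P,im,'now')
E=camera_params('scene')['extrinsics'];print(w('scene',d,220+270/4,130+210/4).round(3),w('scene',d,220+275/4,130+165/4).round(3),[d[130+int(v/4),220+int(272/4)].round(3) for v in range(130,245,8)])
# hub check in scene
print('hub',w('scene',d,220+300/4,130+280/4).round(3), 'tab',[w('scene',d,220+x/4,130+y/4).round(3).tolist()for x,y in[(458,190),(455,210)]])
```

```text
before 0.07 6 [0.6305 0.0312 0.0713] [0.626 0.026 0.07 ] [0.638 0.035 0.073]
before 0.08 9 [0.6291 0.0296 0.0791] [0.627 0.022 0.076] [0.633 0.035 0.084]
before 0.09 13 [0.6301 0.0308 0.0894] [0.624 0.023 0.086] [0.638 0.037 0.094]
before 0.1 11 [0.6278 0.0293 0.0997] [0.624 0.023 0.095] [0.633 0.036 0.104]
before 0.11 12 [0.6289 0.0316 0.1097] [0.624 0.023 0.106] [0.634 0.037 0.114]
now 0.07 6 [0.6335 0.0301 0.0719] [0.623 0.019 0.072] [0.638 0.034 0.075]
now 0.08 12 [0.6286 0.0311 0.0792] [0.623 0.024 0.075] [0.636 0.036 0.082]
now 0.09 12 [0.6296 0.0304 0.0897] [0.625 0.021 0.086] [0.636 0.037 0.094]
now 0.1 14 [0.63   0.0313 0.1011] [0.625 0.025 0.096] [0.637 0.037 0.104]
now 0.11 12 [0.6295 0.0277 0.1104] [0.626 0.019 0.105] [0.641 0.036 0.114]
now 0.12 6 [0.6292 0.0316 0.1194] [0.623 0.028 0.115] [0.636 0.037 0.125]
now 0.13 6 [0.6346 0.0324 0.1291] [0.631 0.029 0.128] [0.642 0.036 0.132]
now 0.14 5 [0.6338 0.0329 0.1367] [0.632 0.03  0.135] [0.641 0.038 0.139]
[0.628 0.034 0.1   1.   ] [0.627 0.028 0.143 1.   ] [np.float32(1.578), np.float32(1.591), np.float32(1.592), np.float32(1.593), np.float32(1.604), np.float32(1.609), np.float32(1.618), np.float32(1.62), np.float32(1.625), np.float32(1.636), np.float32(1.634), np.float32(1.65), np.float32(1.653), np.float32(1.663), np.float32(1.661)]
hub [0.577 0.059 0.072 1.   ] tab [[0.532, -0.086, 0.093, 1.0], [0.533, -0.084, 0.073, 1.0]]
```

Request:
{"fn": "step_arm", "kwargs": {"steps": [[0,0,-30,0],[0,0,-20,0],[0,0,0,0],[0,0,0,0]]}}

```text
time: 4.75
tool_pos: [0.6369, 0.0221, 0.1353]
tool_rot: [0.001, 0.989, -0.144, 0.012]
contact_force: [0.8, 0.0, -0.6]
gripper_width: -0.0
```

Run:
```python
from h import *
s=stat();print(s['joint_pos'].round(3),s['tool_rot'].round(4))
im,d=grab_frame('scene');P=cloud('scene',d)
m=(im.max(-1)<75)&(P[...,2]>.07)&(P[...,2]<.25)&(abs(P[...,0]-.63)<.1)&(abs(P[...,1]-.03)<.1)
for z in np.arange(.07,.25,.01):
    q=P[m&(abs(P[...,2]-z)<.005)]
    if len(q): print(z.round(2),len(q),np.median(q,0).round(4),q.min(0).round(3),q.max(0).round(3))
save('s4.png',im,(220,100,400,250),4)
```

```text
t 4.75 pos [0.6369 0.0221 0.1353] rel [ 61.5 -12.8] yaw -16.6 F [ 0.77  0.04 -0.58] w -0.0
[-0.08   0.111  1.662 -0.004  1.344  1.781] [ 0.001   0.9895 -0.1443  0.0124]
0.07 5 [0.6286 0.0294 0.0743] [0.628 0.019 0.071] [0.637 0.034 0.075]
0.08 10 [0.6288 0.0317 0.0778] [0.624 0.024 0.075] [0.636 0.039 0.084]
0.09 15 [0.6279 0.0322 0.0895] [0.624 0.022 0.086] [0.637 0.038 0.095]
0.1 11 [0.6281 0.0314 0.1006] [0.624 0.023 0.095] [0.637 0.037 0.104]
0.11 17 [0.6296 0.0284 0.1098] [0.624 0.021 0.106] [0.639 0.034 0.115]
0.12 2 [0.6309 0.0327 0.1166] [0.628 0.031 0.116] [0.634 0.034 0.117]
0.18 6 [0.6344 0.0324 0.1783] [0.629 0.032 0.175] [0.641 0.036 0.183]
0.19 9 [0.6339 0.0341 0.1877] [0.63  0.029 0.185] [0.637 0.039 0.194]
0.2 14 [0.6296 0.032  0.2   ] [0.621 0.013 0.196] [0.642 0.038 0.205]
0.21 30 [0.6246 0.02   0.211 ] [ 0.616 -0.003  0.205] [0.632 0.046 0.215]
0.22 64 [0.628  0.0296 0.2204] [ 0.612 -0.011  0.215] [0.645 0.06  0.225]
0.23 52 [0.6234 0.0214 0.231 ] [ 0.608 -0.016  0.225] [0.644 0.069 0.235]
0.24 60 [0.6203 0.0225 0.2401] [ 0.607 -0.026  0.235] [0.64  0.076 0.245]
```

View pics/s4.png

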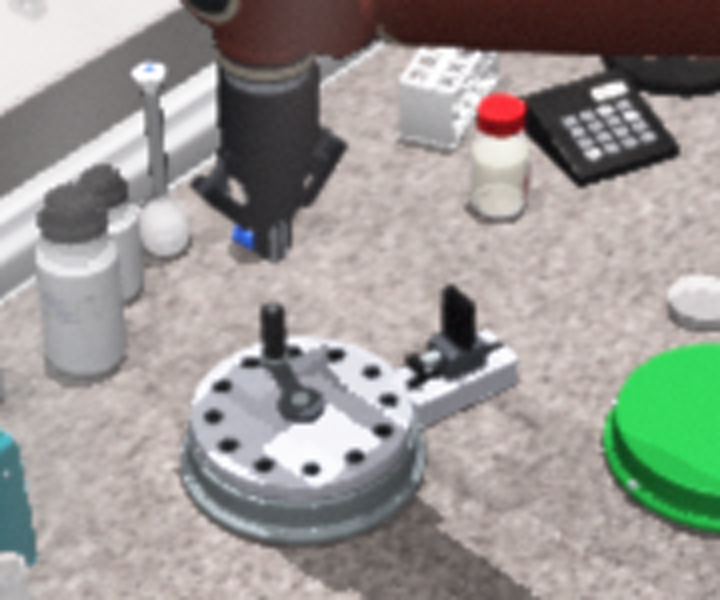

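Run:
```python
from h import *
im,d=grab_frame('scene')
for y in range(215,275,6):
  print(y,[ (w('scene',d,220+x/4,100+y/4)[:3]*1e3).round().astype(int).tolist() for x in (264,275,285)])
print('expected TCP pix for state')
P=camera_params('scene');K=np.array(P['mtx']);E=np.linalg.inv(P['extrinsics'])
for p in [state()['tool_pos'],[.635,.0235,.114],[.635,.0235,.068],[.5815,.052,.07]]:
  q=K@(E@np.append(p,1))[:3];q=q/q[2];print(((q[0]-220)*4).round(),((q[1]-100)*4).round())
```

```text
215 [[626, 36, 217], [621, 30, 215], [619, 21, 211]]
221 [[626, 36, 211], [621, 30, 210], [624, 15, 200]]
227 [[624, 40, 208], [621, 30, 204], [624, 16, 194]]
233 [[629, 34, 197], [626, 26, 193], [619, 21, 194]]
239 [[624, 39, 197], [624, 27, 189], [623, 17, 183]]
245 [[631, 33, 184], [624, 28, 184], [619, 22, 182]]
251 [[629, 36, 181], [622, 30, 181], [618, 23, 178]]
257 [[632, 33, 172], [625, 27, 171], [620, 22, 171]]
263 [[780, -123, -5], [624, 29, 167], [763, -133, -3]]
269 [[769, -112, 1], [762, -118, 0], [760, -129, -5]]
expected TCP pix for state
270.0 285.0
272.0 307.0
274.0 350.0
301.0 395.0
```

The camera shows the fingertips about 30 mm higher than the reported TCP: tip at crop (275,260), expected at (270,285). The xy position agrees. So I'll go lower with the jaws open and check before closing.

Request:
{"fn": "step_arm", "kwargs": {"steps": [[0,0,0,0],[-2,0,0,0],[0,0,0,0],[0,0,0,0],[0,0,25,0],[0,0,25,0],[0,0,18,0],[0,0,0,0]], "claw": 100}}

```text
time: 5.65
tool_pos: [0.6346, 0.0224, 0.0615]
tool_rot: [0.001, 0.989, -0.144, 0.01]
contact_force: [0.4, 0.3, -0.7]
gripper_width: 1.0
```

Run:
```python
from h import *
s=stat();im,d=grab_frame('scene');P=cloud('scene',d)
m=(P[...,2]>.066)&(P[...,2]<.15)&(abs(P[...,0]-.63)<.09)&(abs(P[...,1]-.02)<.11)&(im.max(-1)<120)
for z in np.arange(.07,.15,.01):
    q=P[m&(abs(P[...,2]-z)<.005)];print(z.round(2),[(np.sum(k),np.median(q[k],0).round(3).tolist()) for k in (q[:,1]>.05,abs(q[:,1]-.03)<=.02,q[:,1]<.01) if k.any()])
save('s5.png',im,(220,130,400,250),4)
```

```text
t 5.65 pos [0.6346 0.0224 0.0615] rel [ 59.3 -13.1] yaw -16.6 F [ 0.36  0.31 -0.7 ] w 1.0
0.07 [(np.int64(15), [0.576, 0.065, 0.067]), (np.int64(25), [0.627, 0.035, 0.069]), (np.int64(2), [0.544, -0.086, 0.072])]
0.08 [(np.int64(13), [0.63, 0.032, 0.083]), (np.int64(4), [0.546, -0.089, 0.079])]
0.09 [(np.int64(15), [0.629, 0.031, 0.091]), (np.int64(2), [0.543, -0.087, 0.091])]
0.1 [(np.int64(12), [0.632, 0.033, 0.101]), (np.int64(6), [0.545, -0.086, 0.102])]
0.11 [(np.int64(6), [0.64, 0.07, 0.112]), (np.int64(17), [0.631, 0.028, 0.111]), (np.int64(13), [0.613, -0.02, 0.113])]
0.12 [(np.int64(14), [0.64, 0.073, 0.121]), (np.int64(9), [0.635, 0.03, 0.116]), (np.int64(12), [0.617, -0.02, 0.12])]
0.13 [(np.int64(16), [0.643, 0.074, 0.129]), (np.int64(14), [0.611, -0.02, 0.129])]
0.14 [(np.int64(9), [0.637, 0.074, 0.138]), (np.int64(15), [0.612, -0.019, 0.14])]
```

View pics/s5.png

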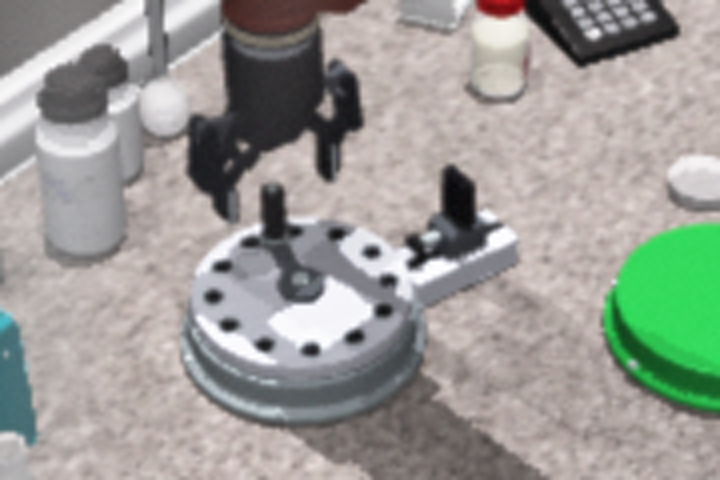

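Request:
{"fn": "step_arm", "kwargs": {"steps": [[2,0,12,0],[0,0,12,0],[0,0,1,0]]}}

```text
time: 6.0
tool_pos: [0.6406, 0.0215, 0.0397]
tool_rot: [0.001, 0.989, -0.144, 0.014]
contact_force: [0.4, -0.7, -0.5]
gripper_width: 1.006
```

Request:
{"fn": "step_arm", "kwargs": {"steps": [[0,0,0,0],[0,0,0,0],[0,0,0,0],[0,0,0,0],[0,0,0,0],[0,0,0,0]], "claw": 0}}

```text
time: 6.6
tool_pos: [0.6418, 0.0217, 0.0416]
tool_rot: [0.001, 0.989, -0.144, 0.015]
contact_force: [0.1, 0.6, -2.6]
gripper_width: 0.216
```

Run:
```python
from h import *
s=stat();print(np.degrees(np.arctan2(*rel(s['tool_pos'])[::-1])),np.hypot(*rel(s['tool_pos'])))
```

```text
t 6.6 pos [0.6418 0.0217 0.0416] rel [ 66.3 -11.7] yaw -16.6 F [ 0.11  0.62 -2.57] w 0.216
-10.035325352645541 67.34025231657915
```

Request:
{"fn": "step_arm", "kwargs": {"steps": [[0.9,-5.9,0,0],[0.3,-6,0,0],[-0.3,-6,0,0]]}}

```text
time: 6.9
tool_pos: [0.6482, 0.0371, 0.0416]
tool_rot: [0.002, 0.989, -0.145, 0.016]
contact_force: [0.2, -2.5, 0.5]
gripper_width: 0.22
```

```bash
cat > nxt.py <<'E'
import sys
from h import *
# usage: nxt.py nsteps drad ; logs pose, prints force (tangential, radial), next rows
c=C+np.array(eval(open('c.txt').read())); s=stat(); p=s['tool_pos'][:2]
open('log.txt','a').write('%f %f %f %f %f\n'%(*p,*s['contact_force'][:2],s['time']))
r=rel(p,c);th=np.arctan2(r[1],r[0]);f=rel(s['contact_force'][:2],np.zeros(2))/1e3
print('th %.3f R %.1f Ftan %.2f Frad %.2f'%(th,np.hypot(*r),-f[0]*np.sin(th)+f[1]*np.cos(th),f[0]*np.cos(th)+f[1]*np.sin(th)))
n,d=int(sys.argv[1]),float(sys.argv[2]);k=float(sys.argv[3]) if len(sys.argv)>3 else 1
yaw=np.arctan2(totool(s,[0,1,0])[0],totool(s,[1,0,0])[0])-YAW
q=[60*np.array([np.cos(th+d*i),np.sin(th+d*i)]) for i in range(n+1)]
rows=[]
for i in range(n):
    v=q[i+1]-q[i]; v=k*np.array([np.cos(yaw)*v[0]+np.sin(yaw)*v[1],-np.sin(yaw)*v[0]+np.cos(yaw)*v[1]])
    rows.append([round(v[0],1),round(-v[1],1),0,0])
print(rows)
E
echo '[0.0067,-0.0015]' > c.txt; python3 nxt.py 3 0.1
```

```text
t 6.9 pos [0.6482 0.0371 0.0416] rel [67.9  4.9] yaw -16.6 F [ 0.19 -2.52  0.54] w 0.22
th 0.071 R 61.2 Ftan -2.41 Frad 0.75
[[np.float64(-0.7), np.float64(-6.0), 0, 0], [np.float64(-1.3), np.float64(-5.9), 0, 0], [np.float64(-1.9), np.float64(-5.7), 0, 0]]
```

Request:
{"fn": "step_arm", "kwargs": {"steps": [[-0.7,-6,0,0],[-1.3,-5.9,0,0],[-1.9,-5.7,0,0]]}}

```text
time: 7.2
tool_pos: [0.6499, 0.0567, 0.0415]
tool_rot: [0.003, 0.989, -0.144, 0.016]
contact_force: [-1.6, -1.2, 0.3]
gripper_width: 0.214
```

```bash
python3 nxt.py 6 0.1
```

```text
t 7.2 pos [0.6499 0.0567 0.0415] rel [63.9 24.1] yaw -16.6 F [-1.65 -1.23  0.26] w 0.214
th 0.392 R 61.7 Ftan -1.06 Frad -1.76
[[np.float64(-2.5), np.float64(-5.4), 0, 0], [np.float64(-3.1), np.float64(-5.2), 0, 0], [np.float64(-3.6), np.float64(-4.8), 0, 0], [np.float64(-4.0), np.float64(-4.4), 0, 0], [np.float64(-4.4), np.float64(-4.0), 0, 0], [np.float64(-4.8), np.float64(-3.6), 0, 0]]
```

Request:
{"fn": "step_arm", "kwargs": {"steps": [[-2.5,-5.4,0,0],[-3.1,-5.2,0,0],[-3.6,-4.8,0,0]]}}

```text
time: 7.5
tool_pos: [0.6452, 0.0759, 0.0416]
tool_rot: [0.003, 0.989, -0.144, 0.015]
contact_force: [-0.8, -3.4, 1.5]
gripper_width: 0.222
```

Request:
{"fn": "step_arm", "kwargs": {"steps": [[-4,-4.4,0,0],[-4.4,-4,0,0],[-4.8,-3.6,0,0]]}}

```text
time: 7.8
tool_pos: [0.6349, 0.092, 0.0415]
tool_rot: [0.004, 0.989, -0.144, 0.015]
contact_force: [-1.1, -5.0, 2.7]
gripper_width: 0.213
```

```bash
python3 nxt.py 6 0.1
```

```text
t 7.8 pos [0.6349 0.092  0.0415] rel [39.2 53.5] yaw -16.6 F [-1.09 -4.99  2.71] w 0.213
th 1.022 R 62.1 Ftan -3.01 Frad -4.12
[[np.float64(-5.2), np.float64(-2.9), 0, 0], [np.float64(-5.5), np.float64(-2.4), 0, 0], [np.float64(-5.7), np.float64(-1.8), 0, 0], [np.float64(-5.9), np.float64(-1.2), 0, 0], [np.float64(-6.0), np.float64(-0.6), 0, 0], [np.float64(-6.0), np.float64(-0.0), 0, 0]]
```

Request:
{"fn": "step_arm", "kwargs": {"steps": [[-5.7,-2,0,0],[-5.5,-2.1,0,0],[-5.7,-1.6,0,0]]}}

```text
time: 8.1
tool_pos: [0.6206, 0.1038, 0.0416]
tool_rot: [0.003, 0.989, -0.144, 0.017]
contact_force: [1.2, -3.6, 0.3]
gripper_width: 0.213
```

Request:
{"fn": "step_arm", "kwargs": {"steps": [[-5.9,-1.2,0,0],[-6,-0.6,0,0],[-6,0,0,0]]}}

```text
time: 8.4
tool_pos: [0.6032, 0.1106, 0.0416]
tool_rot: [0.003, 0.989, -0.144, 0.018]
contact_force: [1.8, -6.0, 1.1]
gripper_width: 0.219
```

```bash
echo '[0.0073,0.0004]' > c.txt; python3 nxt.py 6 0.1
```

```text
t 8.4 pos [0.6032 0.1106 0.0416] rel [ 3.4 62. ] yaw -16.6 F [ 1.76 -5.96  1.1 ] w 0.219
th 1.628 R 59.6 Ftan -3.13 Frad -5.37
[[np.float64(-6.0), np.float64(0.6), 0, 0], [np.float64(-5.9), np.float64(1.2), 0, 0], [np.float64(-5.7), np.float64(1.8), 0, 0], [np.float64(-5.5), np.float64(2.3), 0, 0], [np.float64(-5.3), np.float64(2.9), 0, 0], [np.float64(-5.0), np.float64(3.4), 0, 0]]
```

Request:
{"fn": "step_arm", "kwargs": {"steps": [[-6,1.6,0,0],[-5.8,1.8,0,0],[-5.6,2.2,0,0]]}}

```text
time: 8.7
tool_pos: [0.5844, 0.1118, 0.0416]
tool_rot: [0.002, 0.989, -0.144, 0.019]
contact_force: [2.7, -2.2, 1.2]
gripper_width: 0.215
```

Request:
{"fn": "step_arm", "kwargs": {"steps": [[-5.5,2.6,0,0],[-5.2,3.2,0,0],[-4.9,3.6,0,0]]}}

```text
time: 9.0
tool_pos: [0.5661, 0.1069, 0.0416]
tool_rot: [0.002, 0.989, -0.144, 0.02]
contact_force: [4.1, -3.3, 0.9]
gripper_width: 0.219
```

```bash
python3 nxt.py 6 0.1
```

```text
t 9.0 pos [0.5661 0.1069 0.0416] rel [-31.   47.6] yaw -16.5 F [ 4.09 -3.32  0.87] w 0.219
th 2.269 R 58.9 Ftan -2.47 Frad -4.66
[[np.float64(-4.4), np.float64(4.0), 0, 0], [np.float64(-4.0), np.float64(4.5), 0, 0], [np.float64(-3.5), np.float64(4.8), 0, 0], [np.float64(-3.0), np.float64(5.2), 0, 0], [np.float64(-2.5), np.float64(5.5), 0, 0], [np.float64(-1.9), np.float64(5.7), 0, 0]]
```

Request:
{"fn": "step_arm", "kwargs": {"steps": [[-3.6,4.9,0,0],[-3.7,4.7,0,0],[-3.2,5,0,0]]}}

```text
time: 9.3
tool_pos: [0.5504, 0.0968, 0.0416]
tool_rot: [-0.0, 0.989, -0.144, 0.02]
contact_force: [2.9, 0.4, 2.3]
gripper_width: 0.219
```

Request:
{"fn": "step_arm", "kwargs": {"steps": [[-2.6,5.3,0,0],[-2.1,5.6,0,0],[-1.5,5.8,0,0]]}}

```text
time: 9.6
tool_pos: [0.5384, 0.0821, 0.0416]
tool_rot: [-0.001, 0.989, -0.144, 0.02]
contact_force: [1.7, 1.5, 3.1]
gripper_width: 0.216
```

```bash
cat >> nxt.py <<'E'
L=np.loadtxt('log.txt')
if len(L)>4:
    from scipy.optimize import least_squares
    k=least_squares(lambda q:np.hypot(*(L[:,:2]-q[:2]).T)-q[2],[.588,.052,.06]).x;print('fit c-C',(k[:2]-C).round(4),'R',k[2].round(4))
E
python3 nxt.py 6 0.1
```

```text
t 9.6 pos [0.5384 0.0821 0.0416] rel [-50.2  15.8] yaw -16.6 F [1.72 1.52 3.06] w 0.216
th 2.913 R 58.6 Ftan -2.18 Frad -0.73
[[np.float64(-1.1), np.float64(5.9), 0, 0], [np.float64(-0.5), np.float64(6.0), 0, 0], [np.float64(0.1), np.float64(6.0), 0, 0], [np.float64(0.7), np.float64(6.0), 0, 0], [np.float64(1.3), np.float64(5.9), 0, 0], [np.float64(1.8), np.float64(5.7), 0, 0]]
fit c-C [ 0.0084 -0.0001] R 0.0599
```

Using the fitted centre from here on.

Request:
{"fn": "step_arm", "kwargs": {"steps": [[-1.1,5.9,0,0],[-0.5,6,0,0],[0.1,6,0,0]]}}

```text
time: 9.9
tool_pos: [0.5316, 0.0639, 0.0416]
tool_rot: [-0.001, 0.989, -0.144, 0.02]
contact_force: [3.3, 1.6, 2.6]
gripper_width: 0.216
```

Request:
{"fn": "step_arm", "kwargs": {"steps": [[0.7,6,0,0],[1.3,5.9,0,0],[1.8,5.7,0,0]]}}

```text
time: 10.2
tool_pos: [0.5309, 0.0446, 0.0416]
tool_rot: [-0.002, 0.989, -0.144, 0.021]
contact_force: [6.1, 3.2, -0.3]
gripper_width: 0.219
```

```bash
echo '[0.0084,-0.0001]' > c.txt; python3 nxt.py 6 0.1
```

```text
t 10.2 pos [0.5309 0.0446 0.0416] rel [-46.4 -22.3] yaw -16.6 F [ 6.07  3.15 -0.34] w 0.219
th -2.717 R 59.8 Ftan -2.35 Frad -6.42
[[np.float64(2.7), np.float64(5.4), 0, 0], [np.float64(3.2), np.float64(5.1), 0, 0], [np.float64(3.7), np.float64(4.7), 0, 0], [np.float64(4.2), np.float64(4.3), 0, 0], [np.float64(4.6), np.float64(3.9), 0, 0], [np.float64(4.9), np.float64(3.4), 0, 0]]
fit c-C [ 0.0085 -0.0001] R 0.0598
```

Request:
{"fn": "step_arm", "kwargs": {"steps": [[4,4.8,0,0],[3.5,4.9,0,0],[3.9,4.5,0,0]]}}

```text
time: 10.5
tool_pos: [0.5361, 0.0265, 0.0415]
tool_rot: [-0.002, 0.989, -0.144, 0.019]
contact_force: [2.1, 4.3, 2.8]
gripper_width: 0.221
```

Request:
{"fn": "step_arm", "kwargs": {"steps": [[4.4,4.1,0,0],[4.8,3.7,0,0],[5.1,3.1,0,0]]}}

```text
time: 10.8
tool_pos: [0.5423, 0.0161, 0.0414]
tool_rot: [-0.007, 0.989, -0.145, 0.011]
contact_force: [-7.2, 8.7, 10.6]
gripper_width: 0.221
```

```bash
python3 nxt.py 6 0.1
```

```text
t 10.8 pos [0.5423 0.0161 0.0414] rel [-27.2 -46.2] yaw -16.7 F [-7.18  8.7  10.64] w 0.221
th -2.199 R 60.0 Ftan -11.27 Frad 0.49
[[np.float64(5.0), np.float64(3.3), 0, 0], [np.float64(5.3), np.float64(2.8), 0, 0], [np.float64(5.6), np.float64(2.2), 0, 0], [np.float64(5.8), np.float64(1.7), 0, 0], [np.float64(5.9), np.float64(1.1), 0, 0], [np.float64(6.0), np.float64(0.5), 0, 0]]
fit c-C [ 0.0084 -0.0002] R 0.0599
```

Request:
{"fn": "step_arm", "kwargs": {"steps": [[5,3.3,0,0]]}}

```text
time: 10.9
tool_pos: [0.5446, 0.0131, 0.0414]
tool_rot: [-0.008, 0.989, -0.145, 0.008]
contact_force: [-4.4, 9.9, 8.9]
gripper_width: 0.223
```

Request:
{"fn": "step_arm", "kwargs": {"steps": [[5.3,2.8,0,0]]}}

```text
time: 11.0
tool_pos: [0.5476, 0.0099, 0.0414]
tool_rot: [-0.009, 0.989, -0.144, 0.006]
contact_force: [-4.3, 7.4, 7.4]
gripper_width: 0.217
```

```bash
python3 nxt.py 6 0.1
```

```text
t 11.0 pos [0.5476 0.0099 0.0414] rel [-20.3 -50.6] yaw -16.6 F [-4.26  7.42  7.37] w 0.217
th -2.063 R 60.1 Ftan -8.26 Frad -2.21
[[np.float64(5.4), np.float64(2.6), 0, 0], [np.float64(5.6), np.float64(2.1), 0, 0], [np.float64(5.8), np.float64(1.5), 0, 0], [np.float64(5.9), np.float64(0.9), 0, 0], [np.float64(6.0), np.float64(0.3), 0, 0], [np.float64(6.0), np.float64(-0.3), 0, 0]]
fit c-C [ 0.0084 -0.0002] R 0.0599
```

Request:
{"fn": "step_arm", "kwargs": {"steps": [[5.4,2.6,0,0]]}}

```text
time: 11.1
tool_pos: [0.5513, 0.0065, 0.0414]
tool_rot: [-0.009, 0.99, -0.144, 0.005]
contact_force: [-3.0, 7.3, 6.0]
gripper_width: 0.219
```

Request:
{"fn": "step_arm", "kwargs": {"steps": [[5.6,2.1,0,0]]}}

```text
time: 11.2
tool_pos: [0.5558, 0.0031, 0.0414]
tool_rot: [-0.01, 0.99, -0.144, 0.004]
contact_force: [-1.9, 5.0, 4.3]
gripper_width: 0.216
```

Request:
{"fn": "step_arm", "kwargs": {"steps": [[5.8,1.5,0,0]]}}

```text
time: 11.3
tool_pos: [0.561, -0.0, 0.0414]
tool_rot: [-0.01, 0.99, -0.143, 0.004]
contact_force: [-0.5, 4.4, 3.3]
gripper_width: 0.219
```

```bash
python3 nxt.py 6 0.1
```

```text
t 11.3 pos [ 0.561  -0.      0.0414] rel [ -4.6 -56.1] yaw -16.5 F [-0.55  4.37  3.3 ] w 0.219
th -1.784 R 59.8 Ftan -2.61 Frad -3.55
[[np.float64(5.9), np.float64(1.0), 0, 0], [np.float64(6.0), np.float64(0.4), 0, 0], [np.float64(6.0), np.float64(-0.2), 0, 0], [np.float64(5.9), np.float64(-0.8), 0, 0], [np.float64(5.8), np.float64(-1.4), 0, 0], [np.float64(5.7), np.float64(-1.9), 0, 0]]
fit c-C [ 0.0084 -0.0002] R 0.0599
```

```bash
python3 nxt.py 9 -0.08
```

```text
t 11.3 pos [ 0.561  -0.      0.0414] rel [ -4.6 -56.1] yaw -16.5 F [-0.55  4.37  3.3 ] w 0.219
th -1.784 R 59.8 Ftan -2.61 Frad -3.55
[[np.float64(-4.6), np.float64(-1.2), 0, 0], [np.float64(-4.5), np.float64(-1.6), 0, 0], [np.float64(-4.4), np.float64(-2.0), 0, 0], [np.float64(-4.2), np.float64(-2.3), 0, 0], [np.float64(-4.0), np.float64(-2.6), 0, 0], [np.float64(-3.8), np.float64(-3.0), 0, 0], [np.float64(-3.5), np.float64(-3.2), 0, 0], [np.float64(-3.3), np.float64(-3.5), 0, 0], [np.float64(-3.0), np.float64(-3.8), 0, 0]]
fit c-C [ 0.0084 -0.0002] R 0.0599
```

Request:
{"fn": "step_arm", "kwargs": {"steps": [[-4.4,-2,0,0]]}}

```text
time: 11.4
tool_pos: [0.5589, 0.0013, 0.0414]
tool_rot: [-0.008, 0.99, -0.143, 0.006]
contact_force: [2.3, -2.8, 1.7]
gripper_width: 0.218
```

Request:
{"fn": "step_arm", "kwargs": {"steps": [[-4.5,-1.6,0,0]]}}

```text
time: 11.5
tool_pos: [0.5566, 0.0026, 0.0415]
tool_rot: [-0.007, 0.99, -0.143, 0.008]
contact_force: [8.5, -2.0, -3.2]
gripper_width: 0.22
```

Request:
{"fn": "step_arm", "kwargs": {"steps": [[-4.4,-2,0,0]]}}

```text
time: 11.6
tool_pos: [0.5549, 0.0038, 0.0416]
tool_rot: [-0.005, 0.99, -0.143, 0.011]
contact_force: [9.6, -5.1, -3.9]
gripper_width: 0.215
```

Request:
{"fn": "step_arm", "kwargs": {"steps": [[-4.2,-2.3,0,0]]}}

```text
time: 11.7
tool_pos: [0.5534, 0.005, 0.0416]
tool_rot: [-0.003, 0.99, -0.143, 0.014]
contact_force: [9.8, -6.4, -4.5]
gripper_width: 0.218
```

Request:
{"fn": "step_arm", "kwargs": {"steps": [[-4,-2.6,0,0]]}}

```text
time: 11.8
tool_pos: [0.552, 0.006, 0.0417]
tool_rot: [-0.001, 0.99, -0.143, 0.017]
contact_force: [8.8, -7.6, -4.1]
gripper_width: 0.218
```

```bash
python3 nxt.py 9 -0.08
```

```text
t 11.8 pos [0.552  0.006  0.0417] rel [-14.9 -52.9] yaw -16.5 F [ 8.82 -7.57 -4.08] w 0.218
th -1.965 R 59.9 Ftan 11.62 Frad 0.21
[[np.float64(-4.3), np.float64(-2.1), 0, 0], [np.float64(-4.2), np.float64(-2.4), 0, 0], [np.float64(-4.0), np.float64(-2.7), 0, 0], [np.float64(-3.7), np.float64(-3.0), 0, 0], [np.float64(-3.5), np.float64(-3.3), 0, 0], [np.float64(-3.2), np.float64(-3.6), 0, 0], [np.float64(-2.9), np.float64(-3.8), 0, 0], [np.float64(-2.6), np.float64(-4.0), 0, 0], [np.float64(-2.2), np.float64(-4.2), 0, 0]]
fit c-C [ 0.0084 -0.0002] R 0.0599
```

Request:
{"fn": "step_arm", "kwargs": {"steps": [[-4.3,-2.1,0,0]]}}

```text
time: 11.9
tool_pos: [0.5506, 0.0072, 0.0417]
tool_rot: [0.001, 0.989, -0.143, 0.02]
contact_force: [11.6, -4.6, -4.6]
gripper_width: 0.22
```

Request:
{"fn": "step_arm", "kwargs": {"steps": [[-4.2,-2.4,0,0]]}}

```text
time: 12.0
tool_pos: [0.549, 0.0088, 0.0417]
tool_rot: [0.002, 0.989, -0.143, 0.023]
contact_force: [9.7, -5.0, -3.7]
gripper_width: 0.218
```

Request:
{"fn": "step_arm", "kwargs": {"steps": [[-4,-2.7,0,0]]}}

```text
time: 12.1
tool_pos: [0.5473, 0.0105, 0.0418]
tool_rot: [0.004, 0.989, -0.143, 0.026]
contact_force: [7.6, -6.6, -1.5]
gripper_width: 0.219
```

Request:
{"fn": "step_arm", "kwargs": {"steps": [[-4,-2.8,0,0]]}}

```text
time: 12.2
tool_pos: [0.5454, 0.0127, 0.0417]
tool_rot: [0.005, 0.989, -0.144, 0.027]
contact_force: [6.9, -4.6, -0.3]
gripper_width: 0.221
```

Request:
{"fn": "step_arm", "kwargs": {"steps": [[-3.8,-2.9,0,0]]}}

```text
time: 12.3
tool_pos: [0.5434, 0.0152, 0.0418]
tool_rot: [0.006, 0.989, -0.144, 0.029]
contact_force: [5.9, -3.4, 0.0]
gripper_width: 0.219
```

```bash
python3 nxt.py 9 -0.08
```

```text
t 12.3 pos [0.5434 0.0152 0.0418] rel [-25.9 -46.7] yaw -16.6 F [ 5.9  -3.38  0.02] w 0.219
th -2.176 R 59.7 Ftan 6.31 Frad -2.53
[[np.float64(-3.8), np.float64(-2.9), 0, 0], [np.float64(-3.6), np.float64(-3.2), 0, 0], [np.float64(-3.3), np.float64(-3.5), 0, 0], [np.float64(-3.0), np.float64(-3.7), 0, 0], [np.float64(-2.7), np.float64(-4.0), 0, 0], [np.float64(-2.4), np.float64(-4.2), 0, 0], [np.float64(-2.0), np.float64(-4.3), 0, 0], [np.float64(-1.7), np.float64(-4.5), 0, 0], [np.float64(-1.3), np.float64(-4.6), 0, 0]]
fit c-C [ 0.0084 -0.0002] R 0.0599
```

Request:
{"fn": "step_arm", "kwargs": {"steps": [[-3.8,-2.9,0,0]]}}

```text
time: 12.4
tool_pos: [0.5412, 0.0182, 0.0418]
tool_rot: [0.006, 0.989, -0.144, 0.03]
contact_force: [6.4, -1.2, 0.2]
gripper_width: 0.216
```

Request:
{"fn": "step_arm", "kwargs": {"steps": [[-3.6,-3.2,0,0]]}}

```text
time: 12.5
tool_pos: [0.5391, 0.0217, 0.0417]
tool_rot: [0.006, 0.989, -0.145, 0.03]
contact_force: [6.1, -1.5, 1.3]
gripper_width: 0.216
```

Request:
{"fn": "step_arm", "kwargs": {"steps": [[-3.3,-3.5,0,0],[-3,-3.7,0,0],[-2.7,-4,0,0]]}}

```text
time: 12.8
tool_pos: [0.5336, 0.0347, 0.0417]
tool_rot: [0.006, 0.989, -0.146, 0.031]
contact_force: [4.0, -0.7, 3.2]
gripper_width: 0.219
```

```bash
python3 nxt.py 9 0.08
```

```text
t 12.8 pos [0.5336 0.0347 0.0417] rel [-40.9 -31. ] yaw -16.8 F [ 3.96 -0.66  3.22] w 0.219
th -2.544 R 59.3 Ftan 1.80 Frad -3.59
[[np.float64(2.8), np.float64(3.9), 0, 0], [np.float64(3.1), np.float64(3.6), 0, 0], [np.float64(3.4), np.float64(3.4), 0, 0], [np.float64(3.7), np.float64(3.1), 0, 0], [np.float64(3.9), np.float64(2.8), 0, 0], [np.float64(4.1), np.float64(2.5), 0, 0], [np.float64(4.3), np.float64(2.1), 0, 0], [np.float64(4.5), np.float64(1.8), 0, 0], [np.float64(4.6), np.float64(1.4), 0, 0]]
fit c-C [ 0.0085 -0.0002] R 0.0598
```

Now a finely sampled CCW sweep.

Request:
{"fn": "step_arm", "kwargs": {"steps": [[2.8,3.9,0,0]]}}

```text
time: 12.9
tool_pos: [0.5343, 0.032, 0.0417]
tool_rot: [0.005, 0.989, -0.146, 0.03]
contact_force: [3.7, 2.8, 0.7]
gripper_width: 0.217
```

Request:
{"fn": "step_arm", "kwargs": {"steps": [[3.1,3.6,0,0]]}}

```text
time: 13.0
tool_pos: [0.5356, 0.0287, 0.0417]
tool_rot: [0.004, 0.989, -0.145, 0.029]
contact_force: [1.6, 3.3, 3.3]
gripper_width: 0.22
```

Request:
{"fn": "step_arm", "kwargs": {"steps": [[3.4,3.4,0,0]]}}

```text
time: 13.1
tool_pos: [0.5372, 0.0252, 0.0417]
tool_rot: [0.004, 0.989, -0.145, 0.028]
contact_force: [0.4, 5.7, 4.6]
gripper_width: 0.217
```

Request:
{"fn": "step_arm", "kwargs": {"steps": [[3.7,3.1,0,0]]}}

```text
time: 13.2
tool_pos: [0.5386, 0.0224, 0.0416]
tool_rot: [0.002, 0.989, -0.145, 0.026]
contact_force: [-4.1, 9.1, 7.7]
gripper_width: 0.217
```

Request:
{"fn": "step_arm", "kwargs": {"steps": [[3.7,3,0,0]]}}

```text
time: 13.3
tool_pos: [0.5396, 0.0204, 0.0416]
tool_rot: [0.0, 0.989, -0.146, 0.023]
contact_force: [-4.7, 10.6, 8.8]
gripper_width: 0.214
```

Request:
{"fn": "step_arm", "kwargs": {"steps": [[3.8,2.9,0,0]]}}

```text
time: 13.4
tool_pos: [0.5407, 0.0187, 0.0415]
tool_rot: [-0.002, 0.989, -0.146, 0.02]
contact_force: [-5.2, 10.4, 9.0]
gripper_width: 0.218
```

Request:
{"fn": "step_arm", "kwargs": {"steps": [[3.9,2.8,0,0]]}}

```text
time: 13.5
tool_pos: [0.5418, 0.017, 0.0415]
tool_rot: [-0.004, 0.989, -0.146, 0.017]
contact_force: [-6.0, 10.4, 9.3]
gripper_width: 0.216
```

```bash
python3 nxt.py 9 0.08
```

```text
t 13.5 pos [0.5418 0.017  0.0415] rel [-27.9 -45.5] yaw -16.8 F [-6.01 10.43  9.3 ] w 0.216
th -2.216 R 59.9 Ftan -11.97 Frad -1.28
[[np.float64(3.9), np.float64(2.7), 0, 0], [np.float64(4.1), np.float64(2.4), 0, 0], [np.float64(4.3), np.float64(2.1), 0, 0], [np.float64(4.5), np.float64(1.7), 0, 0], [np.float64(4.6), np.float64(1.4), 0, 0], [np.float64(4.7), np.float64(1.0), 0, 0], [np.float64(4.8), np.float64(0.6), 0, 0], [np.float64(4.8), np.float64(0.2), 0, 0], [np.float64(4.8), np.float64(-0.1), 0, 0]]
fit c-C [ 0.0085 -0.0002] R 0.0598
```

```bash
cat > phase.py <<'E'
from h import *
def phase(im):
    g=im.max(-1).astype(np.float32);P=camera_params('top');K=np.array(P['mtx']);E=np.linalg.inv(P['extrinsics'])
    best=[]
    a=np.arange(0,2*np.pi,np.radians(.5));out=[]
    for r in (.066,.069,.072):
        pts=np.stack([.5818+r*np.cos(a),.0523+r*np.sin(a),0*a+.058,0*a+1]);q=K@(E@pts)[:3];q=q[:2]/q[2]
        out.append(cv2.remap(g,q[0].astype(np.float32)[None],q[1].astype(np.float32)[None],1)[0])
    return a,np.array(out)
if __name__=='__main__':
    a,o0=phase(np.load('top_i.npy'));im,_=grab_frame('top');a,o=phase(im);save('t%.2f.png'%state()['time'],im,(255,120,375,220),4)
    for n,x in (('ref',o0),('now',o)):
        s=x.mean(0)
        # per-hole minima: for each 30deg comb phase
        sc=[np.median(s.reshape(12,60)[:,k]) for k in range(60)]
        k=np.arange(60);wgt=np.maximum(0,np.median(s)-np.array(sc));ph=np.angle((wgt*np.exp(2j*np.pi*k/60)).sum())/(2*np.pi)*30
        print(n,'phase deg',ph.round(2),wgt.max().round(1))
    print('crank ref world deg',np.degrees(np.arctan2(.0234-.0523,.6349-.5818)).round(1))
E
python3 phase.py
```

```text
ref phase deg -13.33 95.7
now phase deg -9.14 37.5
crank ref world deg -28.6
```

Request:
{"fn": "step_arm", "kwargs": {"steps": [[3.9,2.7,0,0]]}}

```text
time: 13.65
tool_pos: [0.5435, 0.0146, 0.0415]
tool_rot: [-0.005, 0.989, -0.146, 0.015]
contact_force: [-5.0, 9.8, 9.2]
gripper_width: 0.222
```

Request:
{"fn": "step_arm", "kwargs": {"steps": [[4,2.6,0,0]]}}

```text
time: 13.75
tool_pos: [0.5451, 0.0127, 0.0415]
tool_rot: [-0.007, 0.989, -0.146, 0.013]
contact_force: [-4.8, 8.9, 9.5]
gripper_width: 0.221
```

Request:
{"fn": "step_arm", "kwargs": {"steps": [[4.1,2.5,0,0]]}}

```text
time: 13.85
tool_pos: [0.5471, 0.0106, 0.0415]
tool_rot: [-0.008, 0.989, -0.145, 0.011]
contact_force: [-3.2, 9.1, 7.1]
gripper_width: 0.218
```

Request:
{"fn": "step_arm", "kwargs": {"steps": [[4.1,2.4,0,0]]}}

```text
time: 13.95
tool_pos: [0.5494, 0.0083, 0.0414]
tool_rot: [-0.009, 0.989, -0.145, 0.009]
contact_force: [-2.3, 8.5, 6.1]
gripper_width: 0.214
```

```bash
python3 nxt.py 4 0.08; python3 phase.py
python3 - <<'E'
from h import *
c=C+np.array([.0085,-.0002])
D='''.5589 .0013 2.3 -2.8
.5566 .0026 8.5 -2
.5549 .0038 9.6 -5.1
.5534 .005 9.8 -6.4
.552 .006 8.8 -7.6
.5506 .0072 11.6 -4.6
.549 .0088 9.7 -5
.5473 .0105 7.6 -6.6
.5454 .0127 6.9 -4.6
.5434 .0152 5.9 -3.4
.5412 .0182 6.4 -1.2
.5391 .0217 6.1 -1.5
.5336 .0347 4 -.7
.5343 .032 3.7 2.8
.5356 .0287 1.6 3.3
.5372 .0252 .4 5.7
.5386 .0224 -4.1 9.1
.5396 .0204 -4.7 10.6
.5407 .0187 -5.2 10.4
.5418 .017 -6 10.4'''
for l in D.split('\n'):
    v=np.array(l.split(),float);r=rel(v[:2],c);t=np.arctan2(r[1],r[0]);f=rel(v[2:],np.zeros(2))/1e3
    print(round(t,3),round(-f[0]*np.sin(t)+f[1]*np.cos(t),1),end=' | ')
E
```

```text
t 13.95 pos [0.5494 0.0083 0.0414] rel [-18.1 -51.6] yaw -16.7 F [-2.32  8.48  6.08] w 0.214
th -2.022 R 59.9 Ftan -7.46 Frad -4.64
[[np.float64(4.4), np.float64(1.9), 0, 0], [np.float64(4.5), np.float64(1.6), 0, 0], [np.float64(4.6), np.float64(1.2), 0, 0], [np.float64(4.7), np.float64(0.8), 0, 0]]
fit c-C [ 0.0085 -0.0002] R 0.0598
ref phase deg -13.33 95.7
now phase deg 2.26 37.1
crank ref world deg -28.6
-1.828 3.4 | -1.872 8.2 | -1.907 10.8 | -1.939 11.7 | -1.967 11.6 | -1.998 11.7 | -2.036 10.5 | -2.076 10.0 | -2.125 8.0 | -2.178 6.3 | -2.241 4.6 | -2.309 4.4 | -2.547 1.8 | -2.5 -1.4 | -2.441 -2.4 | -2.376 -4.9 | -2.323 -9.9 | -2.286 -11.5 | -2.252 -11.5 | -2.218 -11.9 |
```

Request:
{"fn": "step_arm", "kwargs": {"steps": [[-4.1,-2.5,0,0],[-4,-2.7,0,0]]}}

```text
time: 14.2
tool_pos: [0.5497, 0.0082, 0.0417]
tool_rot: [-0.002, 0.989, -0.144, 0.019]
contact_force: [10.9, -7.9, -5.5]
gripper_width: 0.22
```

```bash
python3 nxt.py 2 -0.03;python3 phase.py
```

```text
t 14.2 pos [0.5497 0.0082 0.0417] rel [-17.9 -51.5] yaw -16.6 F [10.87 -7.95 -5.49] w 0.22
th -2.019 R 59.8 Ftan 13.38 Frad -1.53
[[np.float64(-1.6), np.float64(-0.8), 0, 0], [np.float64(-1.6), np.float64(-0.9), 0, 0]]
fit c-C [ 0.0085 -0.0002] R 0.0598
ref phase deg -13.33 95.7
now phase deg 1.85 36.2
crank ref world deg -28.6
```

Request:
{"fn": "step_arm", "kwargs": {"steps": [[-4,-2.6,0,0],[-4,-2.7,0,0]]}}

```text
time: 14.45
tool_pos: [0.5498, 0.0082, 0.0418]
tool_rot: [0.004, 0.989, -0.144, 0.028]
contact_force: [14.5, -10.5, -8.2]
gripper_width: 0.218
```

```bash
python3 nxt.py 2 -0.03;python3 phase.py
```

```text
t 14.45 pos [0.5498 0.0082 0.0418] rel [-17.7 -51.5] yaw -16.5 F [ 14.53 -10.47  -8.15] w 0.218
th -2.017 R 59.8 Ftan 17.78 Frad -2.12
[[np.float64(-1.6), np.float64(-0.8), 0, 0], [np.float64(-1.6), np.float64(-0.9), 0, 0]]
fit c-C [ 0.0085 -0.0002] R 0.0598
ref phase deg -13.33 95.7
now phase deg 1.6 42.5
crank ref world deg -28.6
```

Request:
{"fn": "step_arm", "kwargs": {"steps": [[-3,-2,0,0],[0,0,0,0],[0,0,0,0]]}}

```text
time: 14.8
tool_pos: [0.5503, 0.0077, 0.0418]
tool_rot: [0.006, 0.989, -0.145, 0.032]
contact_force: [2.1, 3.4, 3.9]
gripper_width: 0.218
```

```bash
python3 nxt.py 2 -0.03;python3 phase.py
```

```text
t 14.8 pos [0.5503 0.0077 0.0418] rel [-17.1 -51.9] yaw -16.7 F [2.08 3.42 3.89] w 0.218
th -2.005 R 59.8 Ftan -0.73 Frad -3.93
[[np.float64(-1.6), np.float64(-0.8), 0, 0], [np.float64(-1.6), np.float64(-0.8), 0, 0]]
fit c-C [ 0.0085 -0.0002] R 0.0598
ref phase deg -13.33 95.7
now phase deg 1.59 43.0
crank ref world deg -28.6
```

Request:
{"fn": "step_arm", "kwargs": {"steps": [[-5.2,-3.2,0,0],[-5.2,-3.3,0,0],[-5,-3.4,0,0],[0,0,0,0],[0,0,0,0]]}}

```text
time: 15.35
tool_pos: [0.5418, 0.0181, 0.0418]
tool_rot: [0.009, 0.989, -0.145, 0.037]
contact_force: [1.2, 3.0, 3.6]
gripper_width: 0.216
```

```bash
python3 nxt.py 2 -0.03;python3 phase.py
```

```text
t 15.35 pos [0.5418 0.0181 0.0418] rel [-28.3 -44.4] yaw -16.6 F [1.22 3.03 3.65] w 0.216
th -2.231 R 59.2 Ftan -1.77 Frad -2.74
[[np.float64(-1.4), np.float64(-1.1), 0, 0], [np.float64(-1.4), np.float64(-1.2), 0, 0]]
fit c-C [ 0.0085 -0.0002] R 0.0598
ref phase deg -13.33 95.7
now phase deg -11.84 27.1
crank ref world deg -28.6
```

Request:
{"fn": "step_arm", "kwargs": {"steps": [[3.7,3,0,0],[3.8,3,0,0],[3.8,2.9,0,0],[3.9,2.8,0,0],[4,2.7,0,0]]}}

```text
time: 15.9
tool_pos: [0.5431, 0.0156, 0.0414]
tool_rot: [-0.004, 0.989, -0.144, 0.019]
contact_force: [-10.0, 14.3, 11.8]
gripper_width: 0.218
```

```bash
python3 nxt.py 2 0.08;python3 phase.py
```

```text
t 15.9 pos [0.5431 0.0156 0.0414] rel [-26.3 -46.4] yaw -16.6 F [-10.    14.33  11.85] w 0.218
th -2.185 R 59.6 Ftan -17.45 Frad -0.88
[[np.float64(4.0), np.float64(2.6), 0, 0], [np.float64(4.2), np.float64(2.3), 0, 0]]
fit c-C [ 0.0085 -0.0002] R 0.0598
ref phase deg -13.33 95.7
now phase deg -7.77 38.1
crank ref world deg -28.6
```

Request:
{"fn": "step_arm", "kwargs": {"steps": [[4.1,2.5,0,0],[4,2.5,0,0]]}}

```text
time: 16.15
tool_pos: [0.5453, 0.0127, 0.0414]
tool_rot: [-0.007, 0.99, -0.143, 0.013]
contact_force: [-5.1, 9.3, 7.9]
gripper_width: 0.215
```

```bash
python3 nxt.py 2 0.05;python3 phase.py
```

```text
t 16.15 pos [0.5453 0.0127 0.0414] rel [-23.3 -48.5] yaw -16.4 F [-5.12  9.34  7.94] w 0.215
th -2.123 R 59.8 Ftan -10.39 Frad -2.33
[[np.float64(2.6), np.float64(1.5), 0, 0], [np.float64(2.7), np.float64(1.4), 0, 0]]
fit c-C [ 0.0085 -0.0002] R 0.0598
ref phase deg -13.33 95.7
now phase deg -4.18 38.8
crank ref world deg -28.6
```

Request:
{"fn": "step_arm", "kwargs": {"steps": [[3,1.8,0,0],[0,0,0,0],[0,0,0,0]]}}

```text
time: 16.5
tool_pos: [0.5474, 0.0104, 0.0415]
tool_rot: [-0.006, 0.99, -0.141, 0.013]
contact_force: [3.4, 2.1, 1.4]
gripper_width: 0.214
```

```bash
python3 nxt.py 2 0.05;python3 phase.py
```

```text
t 16.5 pos [0.5474 0.0104 0.0415] rel [-20.7 -50.1] yaw -16.3 F [3.43 2.06 1.36] w 0.214
th -2.072 R 59.8 Ftan 0.92 Frad -3.89
[[np.float64(2.6), np.float64(1.4), 0, 0], [np.float64(2.7), np.float64(1.3), 0, 0]]
fit c-C [ 0.0085 -0.0002] R 0.0598
ref phase deg -13.33 95.7
now phase deg -1.03 40.0
crank ref world deg -28.6
```

Request:
{"fn": "step_arm", "kwargs": {"steps": [[0,0,0,0],[0,0,0,0],[0,0,0,0],[0,0,0,0],[0,0,0,0]], "claw": 60}}

```text
time: 17.05
tool_pos: [0.5424, 0.0094, 0.0373]
tool_rot: [-0.005, 0.99, -0.142, 0.008]
contact_force: [0.3, 0.8, -0.5]
gripper_width: 0.604
```

```bash
python3 nxt.py 2 0.05;python3 phase.py
```

```text
t 17.05 pos [0.5424 0.0094 0.0373] rel [-25.1 -52.6] yaw -16.3 F [ 0.26  0.76 -0.46] w 0.604
th -2.115 R 64.2 Ftan -0.39 Frad -0.69
[[np.float64(2.6), np.float64(1.5), 0, 0], [np.float64(2.7), np.float64(1.4), 0, 0]]
fit c-C [ 0.0084 -0.0003] R 0.0599
ref phase deg -13.33 95.7
now phase deg -0.93 40.1
crank ref world deg -28.6
```

Request:
{"fn": "step_arm", "kwargs": {"steps": [[0,0,-10,0],[0,0,-30,0],[0,0,-40,0],[0,0,0,0]]}}

```text
time: 17.5
tool_pos: [0.54, 0.0088, 0.1205]
tool_rot: [-0.004, 0.99, -0.142, 0.006]
contact_force: [0.7, 0.5, 0.0]
gripper_width: 0.598
```

```bash
python3 - <<'E'
from h import *
s=stat();im,d=grab_frame('top');
t=ray('top',352.9,186.8,.104);print('tab rel',rel(t))
tgt=C+np.array([np.cos(YAW)*.0+np.sin(-YAW)*-.21,np.sin(YAW)*0+np.cos(YAW)*-.21])
print(tgt, rel(tgt))
a=im;save('t20.png',a,(270,130,400,230),6)
E
python3 phase.py
```

```text
t 17.5 pos [0.54   0.0088 0.1205] rel [-27.2 -53.8] yaw -16.3 F [0.68 0.48 0.05] w 0.598
tab rel [   0.3923576  -154.72421907]
[ 0.52040194 -0.148524  ] [ 5.44419009e-14 -2.10000000e+02]
ref phase deg -13.33 95.7
now phase deg -0.89 28.3
crank ref world deg -28.6
```

View pics/t20.png

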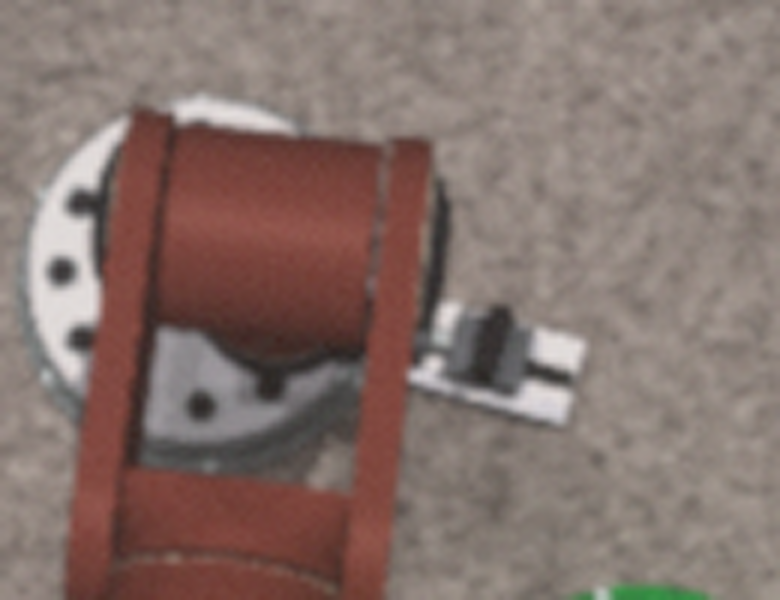

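The carousel holds still at phase -0.9 deg and the tab at crop (490,345) is free. Next I shut the fingers and go out past the tab.

Request:
{"fn": "step_arm", "kwargs": {"steps": [[0,0,-20,0],[8,39,0,0],[8,39,0,0],[8,39,0,0],[8,39,0,0],[2,3,0,0],[0,0,0,0]], "claw": 0}}

```text
time: 18.3
tool_pos: [0.5192, -0.1559, 0.1262]
tool_rot: [-0.006, 0.99, -0.14, -0.005]
contact_force: [0.7, -0.0, -0.5]
gripper_width: -0.002
```

Run:
```python
from h import *
s=stat()
```

```text
t 18.3 pos [ 0.5192 -0.1559  0.1262] rel [   1.  -217.4] yaw -16.1 F [ 0.73 -0.02 -0.5 ] w -0.002
```

Request:
{"fn": "step_arm", "kwargs": {"steps": [[6,0,0,0],[0,0,30,0],[0,0,30,0],[0,0,20,0],[0,0,0,0]]}}

```text
time: 18.8
tool_pos: [0.5263, -0.1512, 0.0428]
tool_rot: [-0.006, 0.991, -0.137, -0.005]
contact_force: [-0.4, -0.6, -0.6]
gripper_width: -0.0
```

Run:
```python
from h import *
s=stat();im,d=grab_frame('scene');save('s20.png',im,(250,130,400,250),5)
```

```text
t 18.8 pos [ 0.5263 -0.1512  0.0428] rel [   6.4 -210.8] yaw -15.7 F [-0.45 -0.55 -0.61] w -0.0
```

View pics/s20.png

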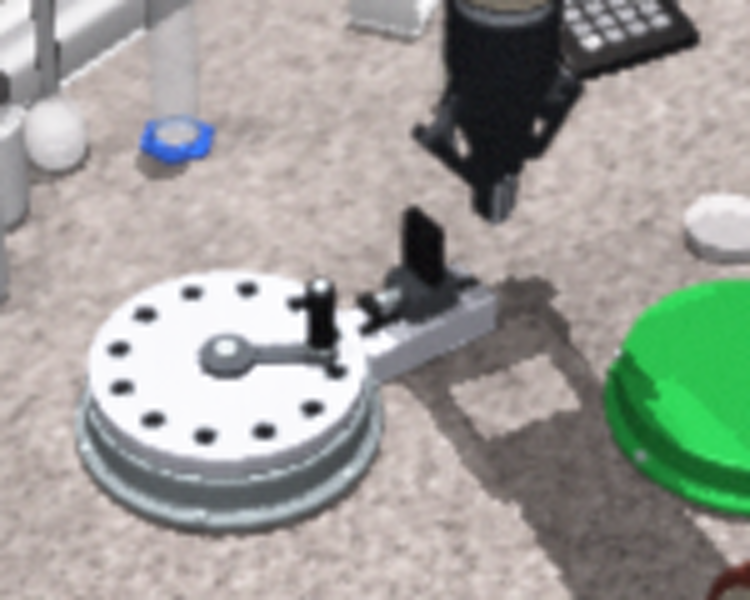

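Run:
```python
from h import *
im,d=grab_frame('scene')
for x,y in [(490,205),(492,212),(495,216),(505,195)]:
  p=w('scene',d,250+x/5,130+y/5)[:3];print(p.round(3),rel(p).round(1))
for x,y in [(415,225),(425,250),(432,270)]:
  p=w('scene',d,250+x/5,130+y/5)[:3];print('tab',p.round(3),rel(p).round(1))
```

```text
[ 0.519 -0.142  0.091] [  -2.9 -204.4]
[ 0.521 -0.147  0.081] [-1.000e-01 -2.086e+02]
[ 0.516 -0.144  0.082] [  -5.6 -206.9]
[ 0.513 -0.15   0.098] [  -6.7 -213.5]
tab [ 0.541 -0.09   0.096] [   2.6 -147.6]
tab [ 0.529 -0.085  0.085] [ -10.7 -146.4]
tab [ 0.523 -0.085  0.071] [ -16.  -148.5]
```

Request:
{"fn": "step_arm", "kwargs": {"steps": [[0,-12,0,0],[0,-12,0,0],[0,-4,0,0],[0,0,0,0]]}}

```text
time: 19.3
tool_pos: [0.5407, -0.1229, 0.0519]
tool_rot: [-0.005, 0.991, -0.136, 0.002]
contact_force: [1.0, 0.5, 0.1]
gripper_width: 0.0
```

Request:
{"fn": "step_arm", "kwargs": {"steps": [[0,-4,0,0],[0,-3,0,0]]}}

```text
time: 19.5
tool_pos: [0.5433, -0.1159, 0.053]
tool_rot: [-0.005, 0.991, -0.136, 0.003]
contact_force: [-1.3, -0.5, -0.6]
gripper_width: 0.001
```

```bash
cat > br.py <<'E'
from h import *
s=stat();f=rel(s['contact_force'][:2],np.zeros(2))/1e3;print('Fpush',-f[1].round(2),'Fx',f[0].round(2))
E
python3 br.py
```

```text
t 19.5 pos [ 0.5433 -0.1159  0.053 ] rel [  12.4 -172.1] yaw -15.6 F [-1.32 -0.45 -0.61] w 0.001
Fpush 0.82 Fx -1.13
```

Request:
{"fn": "step_arm", "kwargs": {"steps": [[-4,0,8,0],[0,0,2,0]]}}

```text
time: 19.7
tool_pos: [0.5395, -0.1146, 0.0427]
tool_rot: [-0.004, 0.991, -0.136, 0.003]
contact_force: [0.1, 0.8, -0.6]
gripper_width: 0.002
```

Request:
{"fn": "step_arm", "kwargs": {"steps": [[0,-3,0.5,0],[0,-3,0.5,0]]}}

```text
time: 19.9
tool_pos: [0.5405, -0.1107, 0.0415]
tool_rot: [-0.003, 0.991, -0.136, 0.003]
contact_force: [-3.2, -5.4, 4.2]
gripper_width: 0.0
```

Request:
{"fn": "step_arm", "kwargs": {"steps": [[0,-3,0.5,0]]}}

```text
time: 20.0
tool_pos: [0.5409, -0.1094, 0.0416]
tool_rot: [-0.001, 0.991, -0.136, 0.002]
contact_force: [-4.6, -4.8, 4.4]
gripper_width: -0.0
```

```bash
python3 br.py
```

```text
t 20.0 pos [ 0.5409 -0.1094  0.0416] rel [   8.2 -166.6] yaw -15.7 F [-4.62 -4.79  4.4 ] w -0.0
Fpush 5.93 Fx -3.02
```

Request:
{"fn": "step_arm", "kwargs": {"steps": [[0,-4,0,0],[0,-4,0,0],[0,-4,0,0]]}}

```text
time: 20.3
tool_pos: [0.5428, -0.1029, 0.0418]
tool_rot: [0.004, 0.991, -0.137, 0.001]
contact_force: [-2.9, -6.1, 1.3]
gripper_width: -0.0
```

```bash
python3 br.py
```

```text
t 20.3 pos [ 0.5428 -0.1029  0.0418] rel [   8.  -159.8] yaw -15.7 F [-2.93 -6.07  1.27] w -0.0
Fpush 6.66 Fx -1.02
```

Request:
{"fn": "step_arm", "kwargs": {"steps": [[0,-4,0,0],[0,-4,0,0]]}}

```text
time: 20.5
tool_pos: [0.544, -0.0985, 0.0419]
tool_rot: [0.008, 0.991, -0.137, 0.0]
contact_force: [-1.9, -6.0, 0.4]
gripper_width: 0.003
```

Request:
{"fn": "step_arm", "kwargs": {"steps": [[0,-4,0,0]]}}

```text
time: 20.6
tool_pos: [0.5446, -0.0964, 0.0419]
tool_rot: [0.01, 0.99, -0.137, -0.0]
contact_force: [-2.8, -6.7, 0.8]
gripper_width: -0.001
```

```bash
python3 br.py
```

```text
t 20.6 pos [ 0.5446 -0.0964  0.0419] rel [   7.9 -153.1] yaw -15.8 F [-2.75 -6.68  0.84] w -0.001
Fpush 7.19 Fx -0.68
```

Request:
{"fn": "step_arm", "kwargs": {"steps": [[0,-4,0,0]]}}

```text
time: 20.7
tool_pos: [0.5451, -0.0948, 0.042]
tool_rot: [0.012, 0.99, -0.137, -0.001]
contact_force: [-4.0, -9.6, 1.3]
gripper_width: -0.0
```

Request:
{"fn": "step_arm", "kwargs": {"steps": [[0,-4,0,0]]}}

```text
time: 20.8
tool_pos: [0.5454, -0.0937, 0.0421]
tool_rot: [0.015, 0.99, -0.137, -0.001]
contact_force: [-4.3, -11.1, 2.6]
gripper_width: -0.002
```

```bash
python3 br.py
```

```text
t 20.8 pos [ 0.5454 -0.0937  0.0421] rel [   7.9 -150.3] yaw -15.8 F [ -4.29 -11.13   2.6 ] w -0.002
Fpush 11.9 Fx -0.85
```

Request:
{"fn": "step_arm", "kwargs": {"steps": [[0,-2,0,0],[0,0,0,0],[0,0,0,0],[0,3,0,0],[0,15,0,0],[0,25,0,0],[0,0,-30,0]]}}

```text
time: 21.5
tool_pos: [0.5291, -0.1352, 0.0687]
tool_rot: [0.016, 0.99, -0.137, -0.007]
contact_force: [0.5, 0.7, -1.4]
gripper_width: 0.002
```

```bash
python3 br.py; python3 phase.py
python3 - <<'E'
from h import *
im,d=grab_frame('scene');P=cloud('scene',d);im0=np.load('scene_i.npy');P0=cloud('scene',np.load('scene_d.npy'))
R=np.array([[np.cos(YAW),np.sin(YAW)],[-np.sin(YAW),np.cos(YAW)]])
for n,Q,i in(('before',P0,im0),('after',P,im)):
    r=(Q[...,:2]-C)@R.T*1e3;m=(abs(r[...,0])<20)&(r[...,1]<-115)&(r[...,1]>-170)&(Q[...,2]>.065)&(Q[...,2]<.106)
    print(n,m.sum(),np.median(r[m],0).round(1))
save('s30.png',im,(250,130,400,250),5)
E
```

```text
t 21.5 pos [ 0.5291 -0.1352  0.0687] rel [   4.5 -194.7] yaw -15.7 F [ 0.47  0.72 -1.36] w 0.002
Fpush -0.83 Fx 0.24
ref phase deg -13.33 95.7
now phase deg -0.37 95.9
crank ref world deg -28.6
before 94 [  -5.3 -146.9]
after 88 [  -3.7 -125. ]
```

View pics/s30.png

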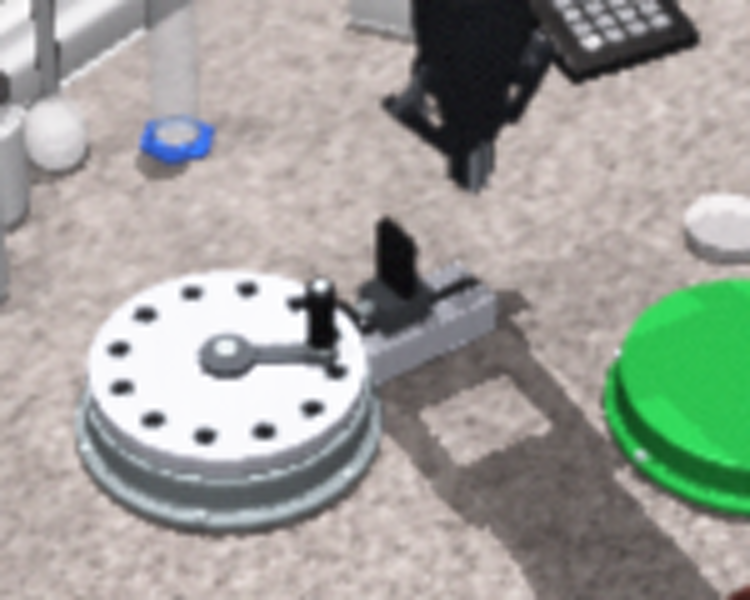

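```bash
python3 -c "
from h import *
job_done();s=stat()"; python3 - <<'E'
E
```

```text
the job is handed in; nothing more can be done
the job is handed in; nothing more can be done
```

The carousel is parked in the middle of its rub, the crank is released, and the brake shoe bears on the rim. I handed the job in at about 21.6 s; no verdict is reported.

- **Rub:** I led the crank round and felt it drag hardest at about -2.1 rad in the stand frame. That is the average of sweeps both ways: the clockwise force profile is centred near -2.04, the counter-clockwise one near -2.17. The carousel stands at about -2.07 by the disc's holes. It moved less than 1° through the release and the braking.
- **Brake:** the push rose from about 6 N sliding to about 12 N at my last force reading, which puts the shoe about 4 mm past touching. I then commanded 2 mm more without reading the force at its peak. The tab moved about 22 mm by the camera.
- **Bystanders:** the arm stayed well clear of the flask, the bottle and the petri dish, but I did not re-measure their positions at the end.

Some checks disagreed or went wrong:
- **Tool height:** the reported tool point was about 30 mm lower and 8 mm to one side of where the cameras showed the fingertips. My first grasp missed because of this, and I then went by the cameras.
- **Breakaway force:** near the rub's centre the carousel needed about 17 N to start moving, against about 12 N once sliding. It slipped past the centre once and I brought it back.
- **Rub's centre:** the two sweep directions differ by about 0.13 rad. Either value still leaves the carousel inside the 0.18 rad tolerance.

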